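# Make up the staining caddy

## Robot

A 6-joint arm with a two-finger parallel gripper is mounted at the origin on a cart in front of the work surface, level with it; the furniture and walls round the work are solid. World frame = base frame: x ahead of the robot, y to its left, z up, the work surface at z = 0. Lengths are in m, angles in rad, forces in N, time in s.
With the tool pointing down it reaches from about 0.325 to 0.9 m from the base axis. Payload 3.5 kg.
Tool frame: the origin (TCP) lies midway between the tips of the shut fingers; the grasp point (between the pads) lies 19 mm behind it; z points along the fingers, y is the line along which they close (so a half turn about z gives the same grasp; the last joint's range is limited). The gripper opens to 85 mm and grips with 20 to 120 N. Pads are 22 mm wide; open, the fingers measure 114 mm over their backs; the gripper's body (76 mm by 85 mm) begins 54 mm behind the grasp point. The pads swing forward as they close: fully open they stand 13 mm farther back than shut.
Start: joints at [-1.407, 0.276, -0.026, 1.268, 0, 1.467], TCP at [0.165, -0.603, 0.231] pointing down, gripper open.
Joint ranges: [-3.12, 3.12], [-0.85, 1.88], [-1.08, 1.24], [-1.95, 2.15], [-1.57, 1.53], [-3.14, 3.14]. Speed limits (rad/s): [2.57, 2.57, 3.14, 3.14, 3.14, 3.14].

## Interface

Orientations are given as a unit quaternion [w, x, y, z].
In Python, from workcell import arm gives the robot as it stands.
- The arm moves only by the shell command python3 -m handwheel FILE [FORCE], which reads ROWS from the file FILE. ROWS is one flat JSON list of numbers that holds 1 to 8 rows one after another, with no inner brackets; each row has 5 numbers: the finger opening in m, then dx, dy, dz in fractions of the full range, 1 being 0.8 m, then a turn about the tool's z in normalised numbers (1 is 2 pi rad); each row is the pose to reach, as a shift and turn from the pose commanded when the command began, along the tool's axes at that moment; what a row does not reach only later rows make up. A row lasts 1/12 s, in which the tool goes at most 0.0417 m and 0.125 rad, less where a joint would pass 70% of its speed; a pose out of reach is approached as far as the arm can. The fingers move at their own pace and stop on an object; FORCE is the grip in N (left out, the last holds). Time passes only in rows, so rows that do not move let the fingers close. It prints the time, the measured TCP pose, the force, the opening and the grip force at its end. Input that does not fit is refused with a message, and nothing moves.
- arm.observe(): the state, without advancing time (a new reading comes with each control period).
- arm.read_camera(name): name is "scene" or "top"; returns a dict with "frame" (400x640x3 uint8, red, green, blue), "fov_y" (degrees; the focal length in pixels is half the picture's height over the tangent of half this angle, whatever the lens; pixels are square), "cx", "cy" (the principal point, pixels), "rvec" (rotation vector, rad) and "tvec" (3), from world to camera coordinates, as OpenCV has them. Camera axes: x right, y down, z forward; pixel columns grow to the right and rows downward; lengths in m; the calibration is good to about 2 mm. A picture is of the moment at which its call begins. There is no depth.
- arm.finish_job(): hands the job in; it is judged then, once.
The state is a dict: "clock": time; "qpos": joint angles; "joint_vel": joint speeds; "tau": joint torques, N m; "ee_pos": TCP position; "ee_rot": TCP orientation; "wrist_force": force on the tool from outside, world axes, zero at the start; "moment": the same for the moment, N m; "opening": finger opening in m; "gripper_force": force on a finger pad.
Only numpy, scipy, OpenCV 4.12 (cv2) and the standard library are available. Lean on these libraries where they do the work, as an engineer would, in place of code of your own. Each camera call takes 0.05 s, during which the arm holds its last target. There are 200 camera calls.

## Task

Make up the staining caddy: stand the small brown bottle in the square well, the blue-capped bottle in the wide round well and the tall tube, still on its cap, in the raised cup, and lay the timer face up in the shallow square tray, each fully down on the floor of its seat. The bigger red-capped bottle and the short tube do not belong in it: leave them standing where they are.

Things in the scene. Friction and masses are not known exactly. Their poses are not given: they have to be found in the camera images.
- stain_bottle: small brown bottle with a black cap, round: body 38 mm in diameter up to about 50 mm, cap 24 mm in diameter, 70 mm tall in all, 0.06 kg. Stands loose and upright on the bench; origin: centre of the underside, z up.
- buffer_bottle: middle-sized white bottle with a blue cap, round: body 56 mm in diameter up to about 80 mm, cap 36 mm in diameter, 105 mm tall in all, 0.16 kg. Stands loose and upright on the bench; origin: centre of the underside, z up.
- tall_tube: tall clear graduated tube standing upside down on its cap: 35 mm in diameter at its base, grip it as a 34 mm cylinder, 114 mm tall, 0.03 kg. Stands loose and upright on the bench; origin: centre of the underside, z up.
- timer: flat square white laboratory timer, 66 x 66 x 17 mm (grip it across its flat sides), 0.07 kg, lying face up on the bench; origin: centre of the underside, z up, x and y along its sides.
- big_bottle: look-alike that stays where it is: the largest white bottle, with a red cap, 62 mm in diameter, 115 mm tall. Stands loose and upright on the bench; origin: centre of the underside, z up.
- short_tube: look-alike that stays where it is: short clear tube standing on its white cap, 34 mm in diameter at the base, 74 mm tall. Stands loose and upright on the bench; origin: centre of the underside, z up.
- seat_square: seat for the small brown bottle: 24 mm high block with a square well, 54 x 54 mm and 19 mm deep, in its middle. 94 x 94 mm grey plastic, one of four fixed in a 2 x 2 block in a fixed 210 mm metal tray (rim 18 mm above the bench); places vary. Origin: centre of the underside, 4 mm above the bench, z up, x, y along its sides; the thing stands on a floor 5 mm above the origin.
- seat_wide: seat for the blue-capped bottle: 24 mm high block with a wide round well, 72 mm in diameter and 19 mm deep, in its middle. 94 x 94 mm grey plastic, one of four fixed in a 2 x 2 block in a fixed 210 mm metal tray (rim 18 mm above the bench); places vary. Origin: centre of the underside, 4 mm above the bench, z up, x, y along its sides; the thing stands on a floor 5 mm above the origin.
- seat_cup: seat for the tall tube: a raised round cup, 52 mm inside, 64 mm outside, its rim 40 mm above the origin, on a 5 mm plate. 94 x 94 mm grey plastic, one of four fixed in a 2 x 2 block in a fixed 210 mm metal tray (rim 18 mm above the bench); places vary. Origin: centre of the underside, 4 mm above the bench, z up, x, y along its sides; the thing stands on a floor 5 mm above the origin.
- seat_tray: seat for the timer: a shallow square tray, 84 x 84 mm inside, its rim 10 mm above the origin, so 5 mm above its floor. 94 x 94 mm grey plastic, one of four fixed in a 2 x 2 block in a fixed 210 mm metal tray (rim 18 mm above the bench); places vary. Origin: centre of the underside, 4 mm above the bench, z up, x, y along its sides; the thing stands on a floor 5 mm above the origin.
Not all that is in view belongs to the job. Leave any orange look-alike of the timer alone. What is shaped like the stain_bottle but purple is not meant.

How it is judged:
At the end, for the whole second after the job is handed in: Brown bottle in the square well (centres within 13 mm), blue-capped bottle in the wide well (11), tall tube in the cup (12), timer face up in the tray (15); each on its seat floor (4 mm), upright (0.12 rad), at rest. Red-capped bottle and short tube upright, within 30 mm of their starts (horizontal distance between stain_bottle and seat_square below 0.013 m and z of stain_bottle in the frame of seat_square between 0.001 and 0.009 m and angle between each of stain_bottle, buffer_bottle, tall_tube, timer's own z axis and vertical below 0.12 rad and linear speed of each of stain_bottle, buffer_bottle, tall_tube, timer, big_bottle, short_tube below 0.02 m/s and horizontal distance between buffer_bottle and seat_wide below 0.011 m and z of buffer_bottle in the frame of seat_wide between 0.001 and 0.009 m and horizontal distance between tall_tube and seat_cup below 0.012 m and z of tall_tube in the frame of seat_cup between 0.001 and 0.009 m and horizontal distance between timer and seat_tray below 0.015 m and z of timer in the frame of seat_tray between 0.001 and 0.009 m and distance of each of big_bottle, short_tube from where it was at the start of the episode below 0.03 m and angle between each of big_bottle, short_tube's own z axis and vertical below 0.15 rad); the robot touches nothing.
It fails at once if the look-alike red-capped bottle is moved more than 40 mm or knocked over (distance of big_bottle from where it was at the start of the episode above 0.04 m or angle between big_bottle's own z axis and vertical above 0.5 rad).
It fails at once if the look-alike short tube is moved more than 40 mm or knocked over (distance of short_tube from where it was at the start of the episode above 0.04 m or angle between short_tube's own z axis and vertical above 0.5 rad).
It also fails if it takes over 128 s, if anything falls off the work surface, if the arm or the gripper's body presses on something with over 40 N, if the wrist force passes 120 N, or if a joint passes its speed limit or range.

## Working session

There is one attempt and no reset: what is moved stays moved. The work goes in short steps, Python scripts to look and compute and a shell command to move; the robot and the scene stay as the last step left them, time stands still between calls to the robot, and variables do not carry over. Pictures are saved under pics/ and viewed, at most 14 in all, crops included, and the job is handed in when it is done.

```bash
mkdir -p pics
cat > h.py <<'E'
import numpy as np, cv2
from workcell import arm
def cam(n):
    c=arm.read_camera(n); h=c["frame"].shape[0]
    f=h/2/np.tan(np.radians(c["fov_y"])/2)
    c["K"]=np.array([[f,0,c["cx"]],[0,f,c["cy"]],[0,0,1]]); c["R"]=cv2.Rodrigues(np.array(c["rvec"],float))[0]
    c["t"]=np.array(c["tvec"],float).ravel(); return c
def ray(c,u,v,z):
    d=c["R"].T@np.linalg.inv(c["K"])@[u,v,1]; o=-c["R"].T@c["t"]
    return o+d*(z-o[2])/d[2]
def proj(c,p): 
    q=c["K"]@(c["R"]@np.array(p,float)+c["t"]); return q[:2]/q[2]
E
python3 - <<'E'
from h import *
for n in ("scene","top"):
    c=cam(n); cv2.imwrite(f"pics/{n}0.png",c["frame"][...,::-1]); np.save(n+"0.npy",c["frame"]); print(n,-c["R"].T@c["t"],c["K"][0,0],c["R"][2])
print(arm.observe())
E
```

```text
scene [-0.15509576  0.55716838  0.95044644] 376.6708908373252 [ 0.49156009 -0.45730313 -0.74110898]
top [ 0.317852   -0.01074593  1.18423753] 414.21894794989464 [ 0.11952072 -0.00833723 -0.9927967 ]
{'clock': 0.1, 'qpos': array([-1.40742183e+00,  2.77088705e-01, -2.77594032e-02,  1.26796283e+00,
       -1.25320585e-05,  1.46740611e+00]), 'joint_vel': array([ 0.00098093, -0.00025536,  0.00370642,  0.00076332, -0.00195178,
        0.00111183]), 'tau': array([ 2.23403777e-04, -4.46706462e+01,  2.96129286e+01,  8.45917908e-03,
       -6.37095923e-05, -7.60372586e-06]), 'ee_pos': array([ 0.16463596, -0.60220175,  0.23024438]), 'ee_rot': array([-1.00666400e-03,  9.91117250e-01,  1.32987148e-01, -3.64699068e-05]), 'wrist_force': array([-0.53110641, -0.09187647,  0.3645534 ]), 'moment': array([0.00626169, 0.02347849, 0.00145591]), 'gripper_force': 0.0, 'opening': 0.0854501554252521}
```

View pics/top0.png

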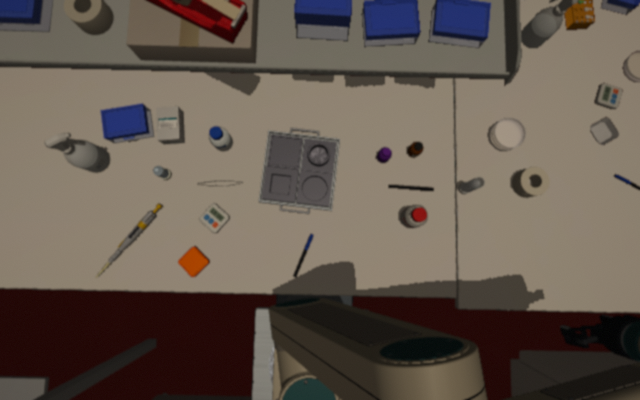

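View pics/scene0.png

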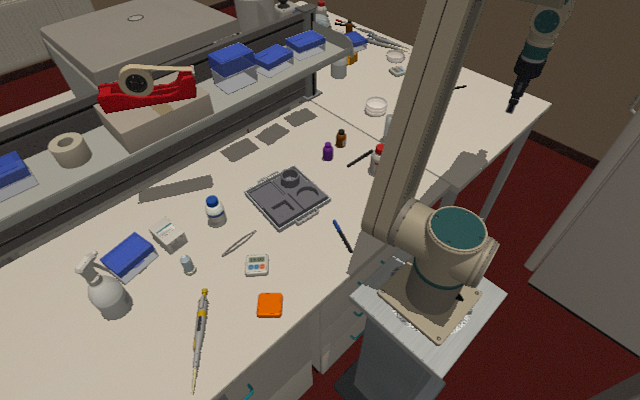

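Top view candidates:
- Brown bottle: (415,149). The purple one at (384,155) is not meant.
- Blue cap: (218,136).
- Red cap: (416,215).
- Tubes: (161,172) and (472,184).
- Timers: (214,218), and another white one at (609,95). The orange one is at (193,262).
- Caddy: (300,170).

One enlarged crop of each half will check these choices.

Run:
```python
from h import *
f=np.load("top0.npy")[...,::-1]
z=lambda x0,y0,w,h,s:cv2.resize(f[y0:y0+h,x0:x0+w],None,fx=s,fy=s,interpolation=cv2.INTER_CUBIC)
f=cv2.convertScaleAbs(f,alpha=1.5)
a=z(140,110,200,150,4); b=z(360,110,200,150,4); b[-160:,-200:]=cv2.resize(f[75:155,570:640],(200,160))
cv2.imwrite("pics/a.png",a); cv2.imwrite("pics/b.png",b)
c=cam("top")
for n,u,v,h in [("brown",415,149,.07),("blue",217,133,.105),("red",417,215,.115),("tubeL",158,171,.07),("tubeR",480,183,.07),("timer",214,218,.017),("timer2",609,95,.017),("caddy",300,170,.02)]: print(n,ray(c,u,v,h).round(3))
```

```text
brown [ 0.597 -0.271  0.07 ]
blue [0.618 0.266 0.105]
red [ 0.41  -0.265  0.115]
tubeL [0.518 0.429 0.07 ]
tubeR [ 0.506 -0.449  0.07 ]
timer [0.397 0.284 0.017]
timer2 [ 0.787 -0.858  0.017]
caddy [0.54  0.046 0.02 ]
```

View pics/a.png

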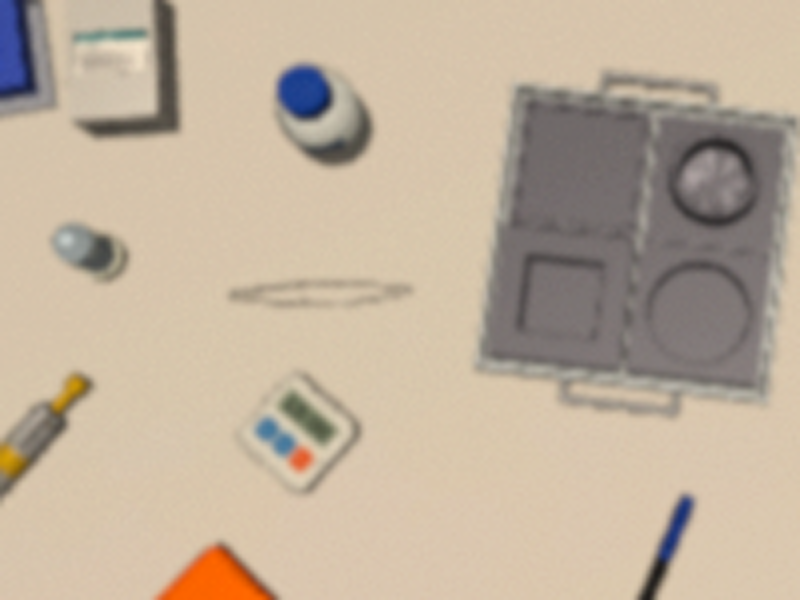

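View pics/b.png

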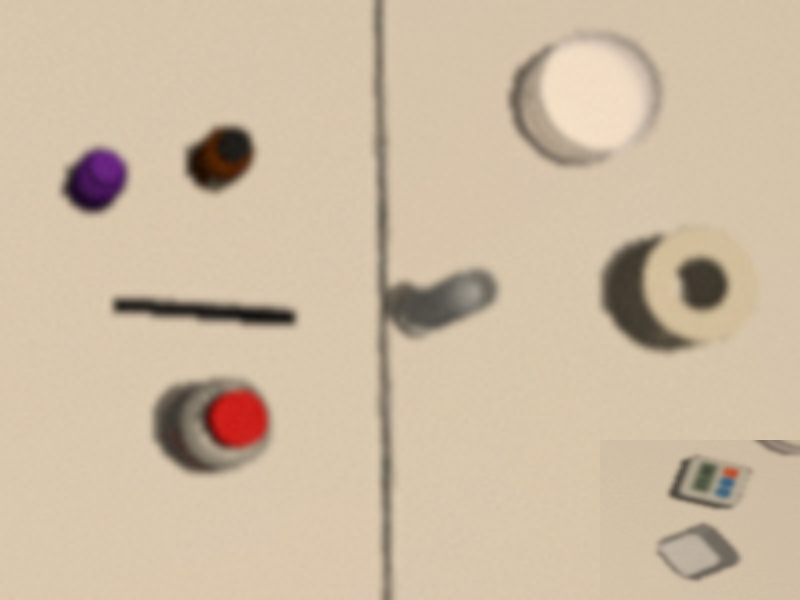

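The crops confirm the choices. The short tube is at (161,172), and the longer one at (472,184) is the tall tube. The timer at (214,218) is white and within reach, while the one at (609,95) is out of reach. In the caddy, the square well is at lower left, wide at lower right, cup at upper right and tray at upper left.

Next I measure with masks, allowing for the half-pixel resize offset.

Run:
```python
from h import *
c=cam("top"); s=cam("scene")
H=lambda k:cv2.cvtColor(k["frame"],cv2.COLOR_RGB2HSV)
def cen(k,m,box):
    M=np.zeros_like(m); x0,y0,x1,y1=box; M[y0:y1,x0:x1]=m[y0:y1,x0:x1]
    n,l,st,ce=cv2.connectedComponentsWithStats(M.astype(np.uint8)); i=1+np.argmax(st[1:,4]); return ce[i],st[i],l==i
def both(n,kt,ks,h):
    print(n,kt.round(1),ray(c,*kt,h).round(4),"scene",ks.round(1),ray(s,*ks,h).round(4))
ht,hs=H(c),H(s)
blue=lambda h:(h[...,0]>105)&(h[...,0]<125)&(h[...,1]>150)
both("bluecap",cen(c,blue(ht),(200,115,235,155))[0],cen(s,blue(hs),(200,190,225,225))[0],.100)
red=lambda h:((h[...,0]<5)|(h[...,0]>175))&(h[...,1]>150)
both("red",cen(c,red(ht),(400,200,435,235))[0],cen(s,red(hs),(365,140,390,160))[0],.11)
# brown: cap dark low sat
blk=lambda h:(h[...,2]<60)
for nm,k,h,b in(("t",c,ht,(404,138,428,162)),("s",s,hs,(330,125,352,150))):
    w=h[...,2]<110; p,st,_=cen(k,w,b); print("brown all",nm,p,st, ray(k,*p,.033).round(4))
u=lambda x,x0:(x+.5)/4-.5+x0
P=lambda x,y,z,x0:ray(c,u(x,x0),u(y,110),z).round(4)
print("brown cap",P(235,145,.07,360),"base",P(205,165,.0,360))
print("tube top/base",P(480,289,.114,360),P(405,310,0,360))
print("shorttube",P(72,243,.074,140),P(103,255,0,140))
q=np.array([P(*a,.017,140) for a in((300,373),(360,428),(302,493),(237,432))])[:,:2]
e=np.diff(np.vstack([q,q[:1]]),axis=0);print("timer",q.mean(0),np.linalg.norm(e,axis=1),np.degrees(np.arctan2(e[:,1],e[:,0])))
q=np.array([P(*a,.018,140) for a in((517,87),(795,122),(766,402),(477,370))])[:,:2]
e=np.diff(np.vstack([q,q[:1]]),axis=0);print("caddy",q.mean(0),np.linalg.norm(e,axis=1),np.degrees(np.arctan2(e[:,1],e[:,0])))
print("sq",P(561,297,.026,140),"wide",P(700,310,.028,140),"cup",P(713,181,.044,140),"tray",P(583,163,.012,140))
g=cv2.convertScaleAbs(np.hstack([cv2.resize(s["frame"][155:235,235:340],None,fx=5,fy=5,interpolation=cv2.INTER_CUBIC)]),alpha=1.5)[...,::-1]
cv2.imwrite("pics/c.png",g)
```

```text
bluecap [215.7 132.8] [0.6202 0.2709 0.1   ] scene [211.6 201. ] [0.6185 0.2742 0.1   ]
red [418.8 214.5] [ 0.4124 -0.2713  0.11  ] scene [379.1 148.3] [ 0.4166 -0.2654  0.11  ]
brown all t [414.48444444 149.01333333] [406 141  18  17 225] [ 0.6059 -0.2786  0.033 ]
brown all s [340.21768707 138.94557823] [335 129  11  19 147] [ 0.6074 -0.2767  0.033 ]
brown cap [ 0.6057 -0.2808  0.07  ] base [ 0.6083 -0.2757  0.    ]
tube top/base [ 0.5017 -0.4309  0.114 ] [ 0.5045 -0.4207  0.    ]
shorttube [0.5189 0.4289 0.074 ] [0.524  0.4353 0.    ]
timer [0.398675 0.28255 ] [0.05828928 0.06024234 0.06343288 0.05989533] [-130.68658789  140.52322148   48.89904553  -44.39121298]
caddy [0.538325 0.04795 ] [0.20227229 0.20400123 0.20558076 0.20721653] [-95.90225481 175.24802039  85.00490823  -5.67757757]
sq [0.4973 0.1014 0.026 ] wide [0.4901 0.003  0.028 ] cup [ 0.5794 -0.0041  0.044 ] tray [0.5977 0.0903 0.012 ]
```

View pics/c.png

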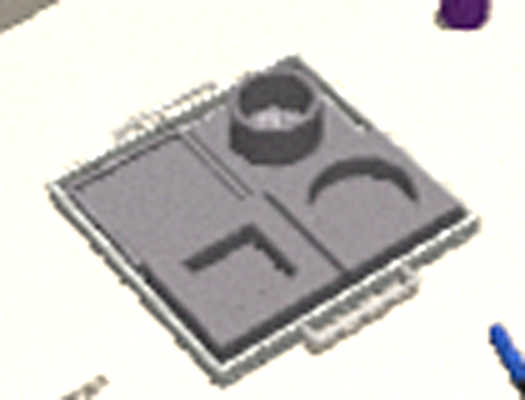

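The caddy crop confirms the layout, with the cup at the far corner and raised. All points agree with the given sizes: rim about 205 mm, tube top and base 10 mm apart, and the two bottle views within 4 mm.

The first move heads for the tall tube at about (0.503, -0.426). The tool turns so its x lies along world +y and its y along world +x.

The manual's scale: shifts go in shares of 0.8 m and turns go in shares of 2 pi rad. Converting my numbers, 0.3735 m / 0.8 = 0.4669, 0.12 m / 0.8 = 0.15, -1.304 rad / 6.2832 = -0.2075.

```bash
echo '[0.085,0.15,-0.0375,0,-0.0637,0.085,0.15,-0.0375,0,-0.0637,0.085,0.15,-0.0375,0,-0.0637,0.085,0.4669,-0.1019,0,-0.2075,0.085,0.4669,-0.1019,0,-0.2075,0.085,0.4669,-0.1019,0,-0.2075,0.085,0.4669,-0.1019,0,-0.2075,0.085,0.4669,-0.1019,0,-0.2075]' > next.json && python3 -m handwheel next.json 30; python3 -c "
from workcell import arm;print(arm.observe())"
```

```text
clock: 0.92
ee_pos: [0.4602, -0.4472, 0.2313]
ee_rot: [0.0, 0.804, 0.594, -0.0]
wrist_force: [-0.3, -0.8, 0.3]
opening: 0.0851
gripper_force: 0.0
{'clock': 0.9167, 'qpos': array([-8.71722599e-01,  3.05894744e-01,  1.28958338e-02,  1.27776830e+00,
       -6.39523891e-05,  9.96919992e-01]), 'joint_vel': array([ 0.77117055,  0.27001771,  0.36249593,  0.08258478, -0.00225183,
       -0.71863479]), 'tau': array([ -2.71644093, -48.51440549,  28.10610831,   0.21450418,
         0.06921792,   0.48699327]), 'ee_pos': array([ 0.46019453, -0.44718767,  0.23130511]), 'ee_rot': array([ 1.65313460e-05,  8.04195865e-01,  5.94364374e-01, -3.10027534e-05]), 'wrist_force': array([-0.25350041, -0.75473131,  0.29455795]), 'moment': array([-0.03210533, -0.00157923, -0.01022947]), 'gripper_force': 0.0, 'opening': 0.08509954833713747}
```

Scaled: -0.2 rad / 6.2832 = -0.0318.

```bash
echo '[0.085,0,0,0,-0.0159,0.085,0,0,0,-0.0318,0.085,0,0,0,-0.0318,0.085,0,0,0,-0.0318]' > next.json && python3 -m handwheel next.json 30
python3 - <<'E'
from h import *
o=arm.observe(); q=o["ee_rot"]; print(o["ee_pos"],"yaw",2*np.arctan2(q[2],q[1]))
c=cam("top"); s=cam("scene")
for k,n,b in((c,"t",(440,160,510,210)),(s,"s",(370,90,430,180))):
    f=k["frame"][b[1]:b[3],b[0]:b[2]]; globals()[n]=cv2.convertScaleAbs(cv2.resize(f,(400,int(400*(b[3]-b[1])/(b[2]-b[0]))),interpolation=cv2.INTER_CUBIC),alpha=1.5)
h=max(t.shape[0],600); im=np.zeros((600,800,3),np.uint8); im[:t.shape[0],:400]=t; im[:min(600,s.shape[0]),400:]=s[:600]
cv2.imwrite("pics/d.png",im[...,::-1])
E
```

```text
clock: 1.25
ee_pos: [0.4587, -0.4483, 0.2311]
ee_rot: [-0.0, 0.744, 0.669, -0.0]
wrist_force: [0.1, -0.5, -0.1]
opening: 0.0849
gripper_force: 0.0
[ 0.45868676 -0.44825847  0.23106574] yaw 1.4645651740895351
```

View pics/d.png

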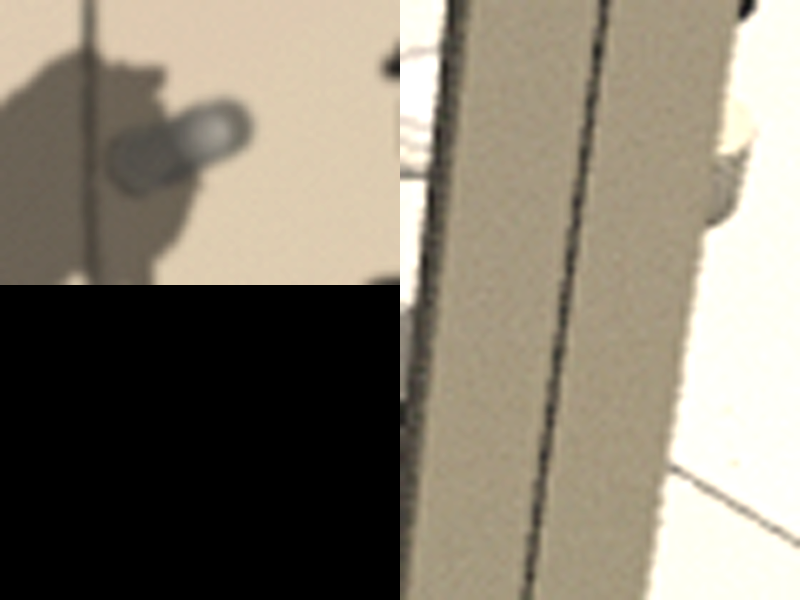

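The tube now shows clear of the shadow, with base centre at crop (140,160) and top at (219,130). I convert both to positions.

```bash
python3 - <<'E'
from h import *
c=cam("top"); u=lambda x,o:(x+.5)/5.714-.5+o
print(ray(c,u(219,440),u(130,160),.112),ray(c,u(142,440),u(162,160),.0))
E
echo '[0.085,0,0,0,-0.0169,0.085,0,0,0,-0.0169,0.085,0,0,0,-0.0169]' > next.json && python3 -m handwheel next.json
```

```text
[ 0.50066556 -0.42711931  0.112     ] [ 0.50235958 -0.43100574  0.        ]
clock: 1.65
ee_pos: [0.4582, -0.4488, 0.2314]
ee_rot: [0.0, 0.708, 0.706, 0.0]
wrist_force: [0.4, 0.1, 0.0]
opening: 0.0851
gripper_force: 0.0
```

Scaled: 0.176 m / 0.8 = 0.22, 0.0438 m / 0.8 = 0.0548.

```bash
echo '[0.085,0.026,0.0548,0,0,0.085,0.026,0.0548,0.0375,0,0.085,0.026,0.0548,0.075,0,0.085,0.026,0.0548,0.125,0,0.085,0.026,0.0548,0.1625,0,0.085,0.026,0.0548,0.2,0,0.085,0.026,0.0548,0.22,0,0.085,0.026,0.0548,0.22,0]' > next.json && python3 -m handwheel next.json && echo '[0.03,0,0,0,0,0.03,0,0,0,0,0.03,0,0,0,0,0.03,0,0,0,0,0.03,0,0,0,0,0.03,0,0,0,0,0.03,0,0,0,0,0.03,0,0,0,0]' > next.json && python3 -m handwheel next.json 30
```

```text
clock: 2.32
ee_pos: [0.4991, -0.4247, 0.0501]
ee_rot: [-0.005, 0.707, 0.707, 0.0]
wrist_force: [-0.8, 0.2, -0.1]
opening: 0.0848
gripper_force: 0.0
clock: 2.98
ee_pos: [0.5035, -0.4288, 0.0575]
ee_rot: [0.002, 0.706, 0.708, -0.0]
wrist_force: [-1.6, 1.1, 6.9]
opening: 0.0338
gripper_force: 30.2
```

Scaled: -0.14 m / 0.8 = -0.175, -0.12 m / 0.8 = -0.15.

```bash
echo '[0.03,0,0,-0.0375,0,0.03,0,0,-0.075,0,0.03,0,0,-0.1125,0,0.03,0,0,-0.15,0,0.03,0.025,0,-0.175,0,0.03,0.0625,0,-0.175,0,0.03,0.1,0.0125,-0.175,0,0.03,0.1375,0.025,-0.175,0]' > next.json && python3 -m handwheel next.json && echo '[0.03,0.0375,0.0063,0,0,0.03,0.0813,0.0125,0,0,0.03,0.125,0.0188,0,0,0.03,0.1688,0.025,0,0,0.03,0.2125,0.0375,0,0,0.03,0.25,0.0438,0,0,0.03,0.2875,0.05,0,0,0.03,0.3125,0.0563,0,0]' > next.json && python3 -m handwheel next.json && echo '[0.03,0.025,0.0063,0,0,0.03,0.05,0.0125,0,0,0.03,0.075,0.0138,0,0,0.03,0.081,0.0138,0,0,0.03,0.081,0.0138,0,0,0.03,0.081,0.0138,0,0,0.03,0.081,0.0138,0,0]' > next.json && python3 -m handwheel next.json
python3 - <<'E'
from h import *
c=cam("top"); s=cam("scene")
g=lambda k,x,y,w,h:cv2.convertScaleAbs(cv2.resize(k["frame"][y:y+h,x:x+w],(400,600),interpolation=cv2.INTER_CUBIC),alpha=1.4)
cv2.imwrite("pics/e.png",np.hstack([g(c,260,100,100,150),g(s,240,110,100,150)])[...,::-1])
E
```

```text
clock: 3.65
ee_pos: [0.5221, -0.3168, 0.1963]
ee_rot: [0.001, 0.707, 0.707, 0.0]
wrist_force: [0.3, 0.4, -0.1]
opening: 0.0332
gripper_force: 29.9
clock: 4.32
ee_pos: [0.5663, -0.0646, 0.1954]
ee_rot: [-0.0, 0.706, 0.708, 0.0]
wrist_force: [0.6, 0.1, 0.2]
opening: 0.0335
gripper_force: 29.9
clock: 4.9
ee_pos: [0.5774, -0.0035, 0.1953]
ee_rot: [0.0, 0.707, 0.708, -0.0]
wrist_force: [-0.4, -0.6, 0.3]
opening: 0.0333
gripper_force: 29.9
```

View pics/e.png

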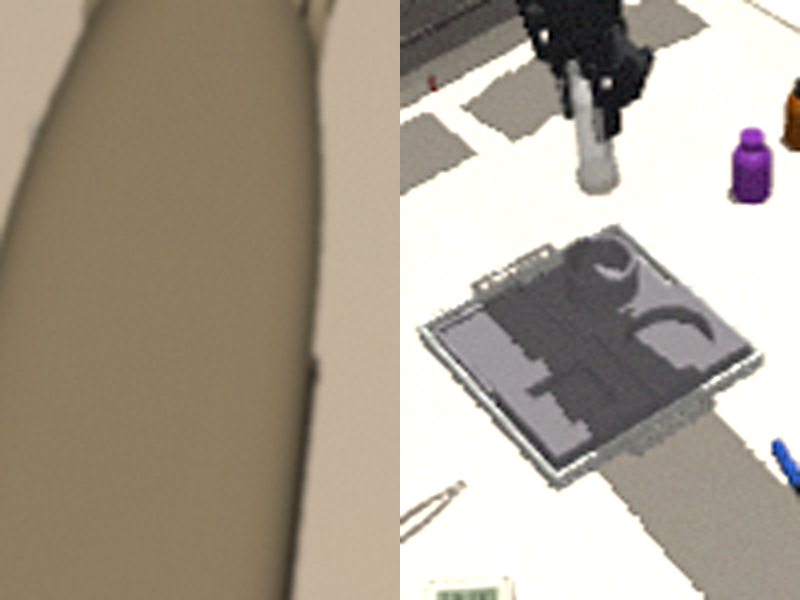

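The tube hangs upright over the caddy, with its bottom at scene (289,156) and the cup rim at about (290,175). I check how the two compare.

Run:
```python
from h import *
s=cam("scene")
print("cup",ray(s,290,174.3,.044),"tube bottom",ray(s,289,155.8,.138))
for p in((.5805,-.004,.044),(.5774,-.0035,.138)): print(proj(s,p))
```

```text
cup [ 0.58616704 -0.00657678  0.044     ] tube bottom [ 0.57618991 -0.00157789  0.138     ]
[290.51179013 175.50021175]
[289.20675289 155.34390647]
```

Scaled: 0.115 m / 0.8 = 0.1438, 0.005 m / 0.8 = 0.0063.

```bash
echo '[0.03,-0.0013,0.0063,0,0,0.03,-0.0013,0.0063,0.025,0,0.03,-0.0013,0.0063,0.0563,0,0.03,-0.0013,0.0063,0.0875,0,0.03,-0.0013,0.0063,0.1125,0,0.03,-0.0013,0.0063,0.125,0,0.03,-0.0013,0.0063,0.1375,0,0.03,-0.0013,0.0063,0.1438,0]' > next.json && python3 -m handwheel next.json && echo '[0.03,0,0,0.0038,0,0.03,0,0,0.0075,0,0.03,0,0,0.0113,0,0.03,0,0,0.0138,0,0.03,0,0,0.0138,0,0.03,0,0,0.0138,0]' > next.json && python3 -m handwheel next.json
```

```text
clock: 5.72
ee_pos: [0.5824, -0.0039, 0.0794]
ee_rot: [-0.0, 0.707, 0.708, -0.0]
wrist_force: [0.1, -0.1, 0.4]
opening: 0.0333
gripper_force: 29.9
clock: 6.22
ee_pos: [0.5828, -0.0036, 0.0697]
ee_rot: [0.0, 0.706, 0.708, 0.0]
wrist_force: [0.0, -0.4, 0.4]
opening: 0.0334
gripper_force: 29.9
```

Scaled: 0.004 m / 0.8 = 0.005, 0.002 m / 0.8 = 0.0025.

```bash
echo '[0.03,0,0,0.0025,0,0.03,0,0,0.005,0,0.03,0,0,0.005,0,0.03,0,0,0.005,0]' > next.json && python3 -m handwheel next.json && echo '[0.085,0,0,0,0,0.085,0,0,0,0,0.085,0,0,0,0,0.085,0,0,0,0,0.085,0,0,0,0,0.085,0,0,0,0]' > next.json && python3 -m handwheel next.json && echo '[0.085,0,0,-0.025,0,0.085,0,0,-0.0625,0,0.085,0,0,-0.1,0,0.085,0,0,-0.1375,0,0.085,0,0,-0.1625,0,0.085,-0.0375,0,-0.1625,0,0.085,-0.075,0,-0.1625,0,0.085,-0.125,0,-0.1625,0]' > next.json && python3 -m handwheel next.json
```

```text
clock: 6.55
ee_pos: [0.5828, -0.0036, 0.0663]
ee_rot: [0.0, 0.706, 0.708, 0.0]
wrist_force: [-1.9, 0.1, 5.0]
opening: 0.0331
gripper_force: 30.0
clock: 7.05
ee_pos: [0.5824, -0.0036, 0.0651]
ee_rot: [-0.0, 0.706, 0.708, -0.0]
wrist_force: [-0.1, -0.5, -0.3]
opening: 0.0851
gripper_force: 0.0
clock: 7.72
ee_pos: [0.5831, -0.1031, 0.1963]
ee_rot: [0.001, 0.705, 0.709, 0.001]
wrist_force: [0.3, -0.3, -0.5]
opening: 0.0851
gripper_force: 0.0
```

The tube touched the floor at the expected height. Next is the brown bottle at (0.607, -0.277).

Scaled: -0.174 m / 0.8 = -0.2175, 0.024 m / 0.8 = 0.03.

```bash
echo '[0.085,-0.0375,0.005,0,0,0.085,-0.0813,0.0125,0,0,0.085,-0.125,0.0188,0,0,0.085,-0.1688,0.025,0,0,0.085,-0.2,0.0288,0,0,0.085,-0.2175,0.03,0,0,0.085,-0.2175,0.03,0.025,0,0.085,-0.2175,0.03,0.0625,0]' > next.json && python3 -m handwheel next.json && echo '[0.085,0,0,0.0375,0,0.085,0,0,0.075,0,0.085,0,0,0.1125,0,0.085,0,0,0.1375,0,0.085,0,0,0.1525,0,0.085,0,0,0.1525,0,0.085,0,0,0.1525,0]' > next.json && python3 -m handwheel next.json
```

```text
clock: 8.38
ee_pos: [0.6099, -0.28, 0.1486]
ee_rot: [0.004, 0.707, 0.707, 0.001]
wrist_force: [1.8, 0.9, -0.7]
opening: 0.0853
gripper_force: 0.0
clock: 8.97
ee_pos: [0.607, -0.2771, 0.0232]
ee_rot: [-0.0, 0.706, 0.708, -0.0]
wrist_force: [1.2, -0.1, -0.6]
opening: 0.0851
gripper_force: 0.0
```

```bash
echo '[0.03,0,0,0,0,0.03,0,0,0,0,0.03,0,0,0,0,0.03,0,0,0,0,0.03,0,0,0,0,0.03,0,0,0,0,0.03,0,0,0,0,0.03,0,0,0,0]' > next.json && python3 -m handwheel next.json 30
```

```text
clock: 9.63
ee_pos: [0.6081, -0.2782, 0.0249]
ee_rot: [0.001, 0.706, 0.708, 0.0]
wrist_force: [0.4, 0.9, 6.6]
opening: 0.0361
gripper_force: 30.4
```

The opening is 36 mm on a 38 mm body, so the pads may be on the shoulder. I regrip 7 mm lower.

Scaled: 0.007 m / 0.8 = 0.0088.

```bash
echo '[0.085,0,0,0,0,0.085,0,0,0,0,0.085,0,0,0,0,0.085,0,0,0,0,0.085,0,0,0.0088,0,0.085,0,0,0.0088,0,0.085,0,0,0.0088,0]' > next.json && python3 -m handwheel next.json && echo '[0.03,0,0,0,0,0.03,0,0,0,0,0.03,0,0,0,0,0.03,0,0,0,0,0.03,0,0,0,0,0.03,0,0,0,0,0.03,0,0,0,0,0.03,0,0,0,0]' > next.json && python3 -m handwheel next.json 30
```

```text
clock: 10.22
ee_pos: [0.6063, -0.2771, 0.0152]
ee_rot: [-0.001, 0.706, 0.708, -0.0]
wrist_force: [-0.3, -0.2, -0.4]
opening: 0.0849
gripper_force: 0.0
clock: 10.88
ee_pos: [0.6074, -0.2778, 0.0167]
ee_rot: [0.0, 0.706, 0.708, 0.0]
wrist_force: [0.6, -0.1, 1.9]
opening: 0.0362
gripper_force: 30.2
```

Scaled: -0.18 m / 0.8 = -0.225, -0.15 m / 0.8 = -0.1875.

```bash
echo '[0.03,0,0,-0.0375,0,0.03,0,0,-0.075,0,0.03,0,0,-0.1125,0,0.03,0,0,-0.15,0,0.03,0,0,-0.1875,0,0.03,0.025,-0.0125,-0.225,0,0.03,0.0625,-0.025,-0.225,0,0.03,0.1,-0.0375,-0.225,0]' > next.json && python3 -m handwheel next.json && echo '[0.03,0.0375,-0.0125,0,0,0.03,0.0813,-0.025,0,0,0.03,0.125,-0.0375,0,0,0.03,0.1688,-0.05,0,0,0.03,0.2125,-0.0625,0,0,0.03,0.25,-0.075,0,0,0.03,0.2875,-0.0875,0,0,0.03,0.3125,-0.1,0,0]' > next.json && python3 -m handwheel next.json && echo '[0.03,0.025,0,0,0,0.03,0.05,0,0,0,0.03,0.0594,0,0,0,0.03,0.0594,0,0,0,0.03,0.0594,0,0,0,0.03,0.0594,0,0,0,0.03,0.0594,0,0,0]' > next.json && python3 -m handwheel next.json
python3 - <<'E'
from h import *
s=cam("scene")
g=lambda k,x,y,w,h:cv2.convertScaleAbs(cv2.resize(k["frame"][y:y+h,x:x+w],(600,600),interpolation=cv2.INTER_CUBIC),alpha=1.4)
cv2.imwrite("pics/f.png",g(s,230,110,120,120)[...,::-1])
print(proj(s,(.4965,.1005,.028)),arm.observe()["ee_pos"],proj(s,(.583,-.004,.123)))
E
```

```text
clock: 11.55
ee_pos: [0.5783, -0.1983, 0.1992]
ee_rot: [0.003, 0.707, 0.707, 0.001]
wrist_force: [0.5, -0.5, -0.9]
opening: 0.0363
gripper_force: 30.4
clock: 12.22
ee_pos: [0.495, 0.0545, 0.1959]
ee_rot: [-0.001, 0.706, 0.708, -0.0]
wrist_force: [0.3, -0.4, -0.2]
opening: 0.0365
gripper_force: 30.4
clock: 12.8
ee_pos: [0.4964, 0.0987, 0.1962]
ee_rot: [0.0, 0.707, 0.707, -0.0]
wrist_force: [-0.6, -0.5, -0.6]
opening: 0.0362
gripper_force: 30.4
[283.32898703 208.11486826] [0.4964396  0.09875182 0.19622418] [288.50385722 157.90373233]
```

View pics/f.png

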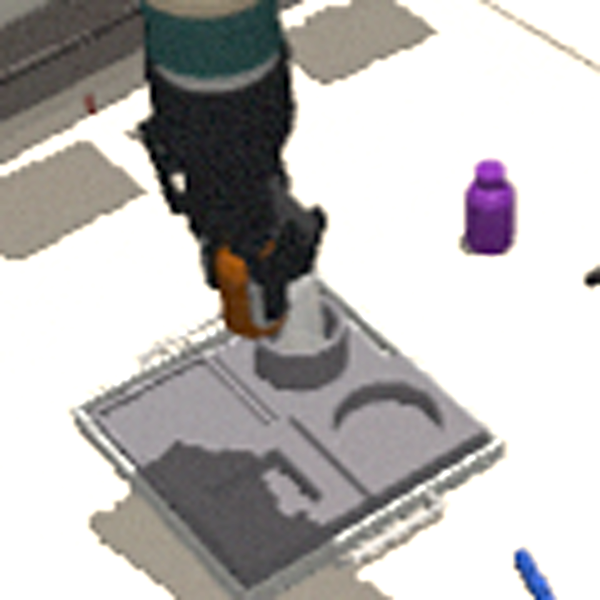

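The tube is seated upright, the bottle hangs upright, and the well centre (the midpoint of its corners, about (283,209)) matches the target projection (283,208). Lowering.

Scaled: 0.16 m / 0.8 = 0.2, 0.002 m / 0.8 = 0.0025.

```bash
echo '[0.03,0.0025,0,0.025,0,0.03,0.0025,0,0.0625,0,0.03,0.0025,0,0.1,0,0.03,0.0025,0,0.1375,0,0.03,0.0025,0,0.1625,0,0.03,0.0025,0,0.1813,0,0.03,0.0025,0,0.1938,0,0.03,0.0025,0,0.2,0]' > next.json && python3 -m handwheel next.json && echo '[0.03,0,0,0.0038,0,0.03,0,0,0.0075,0,0.03,0,0,0.01,0,0.03,0,0,0.0125,0,0.03,0,0,0.0125,0,0.03,0,0,0.0125,0]' > next.json && python3 -m handwheel next.json
```

```text
clock: 13.52
ee_pos: [0.4954, 0.101, 0.0349]
ee_rot: [-0.001, 0.707, 0.707, -0.001]
wrist_force: [0.5, 0.4, -0.6]
opening: 0.0364
gripper_force: 30.4
clock: 14.02
ee_pos: [0.4967, 0.1018, 0.0267]
ee_rot: [0.0, 0.706, 0.708, 0.0]
wrist_force: [0.3, 0.0, -1.1]
opening: 0.0364
gripper_force: 30.4
```

Release and lift, then move over the blue-capped bottle.

```bash
echo '[0.03,0,0,0.0013,0,0.03,0,0,0.0013,0,0.07,0,0,0.0013,0,0.07,0,0,0.0013,0,0.07,0,0,0.0013,0,0.07,0,0,0.0013,0,0.07,0,0,0.0013,0,0.07,0,0,0.0013,0]' > next.json && python3 -m handwheel next.json && echo '[0.07,0,0,-0.025,0,0.07,0,0,-0.0625,0,0.07,0,0,-0.1,0,0.085,0,0,-0.1375,0,0.085,0,0,-0.175,0,0.085,0,0,-0.2063,0,0.085,0.05,0.025,-0.2063,0,0.085,0.1,0.0625,-0.2063,0]' > next.json && python3 -m handwheel next.json && echo '[0.085,0.0375,0.0375,0,0,0.085,0.075,0.0625,0,0,0.085,0.1131,0.0913,0,0,0.085,0.1131,0.0913,0,0,0.085,0.1131,0.0913,0,0]' > next.json && python3 -m handwheel next.json
python3 - <<'E'
from h import *
c=cam("top");s=cam("scene")
g=lambda k,x,y,w,h:cv2.convertScaleAbs(cv2.resize(k["frame"][y:y+h,x:x+w],(400,600),interpolation=cv2.INTER_CUBIC),alpha=1.4)
cv2.imwrite("pics/g.png",np.hstack([g(c,260,110,80,120),g(s,260,120,80,120)])[...,::-1])
E
```

```text
clock: 14.68
ee_pos: [0.4959, 0.1017, 0.0252]
ee_rot: [-0.0, 0.706, 0.708, -0.0]
wrist_force: [0.2, -0.9, 0.5]
opening: 0.0699
gripper_force: 0.0
clock: 15.35
ee_pos: [0.5401, 0.1728, 0.1933]
ee_rot: [0.001, 0.707, 0.707, 0.002]
wrist_force: [0.1, -0.9, -0.2]
opening: 0.085
gripper_force: 0.0
clock: 15.77
ee_pos: [0.6127, 0.2647, 0.1892]
ee_rot: [-0.0, 0.706, 0.709, -0.001]
wrist_force: [-0.6, -0.3, -0.4]
opening: 0.0852
gripper_force: 0.0
```

View pics/g.png

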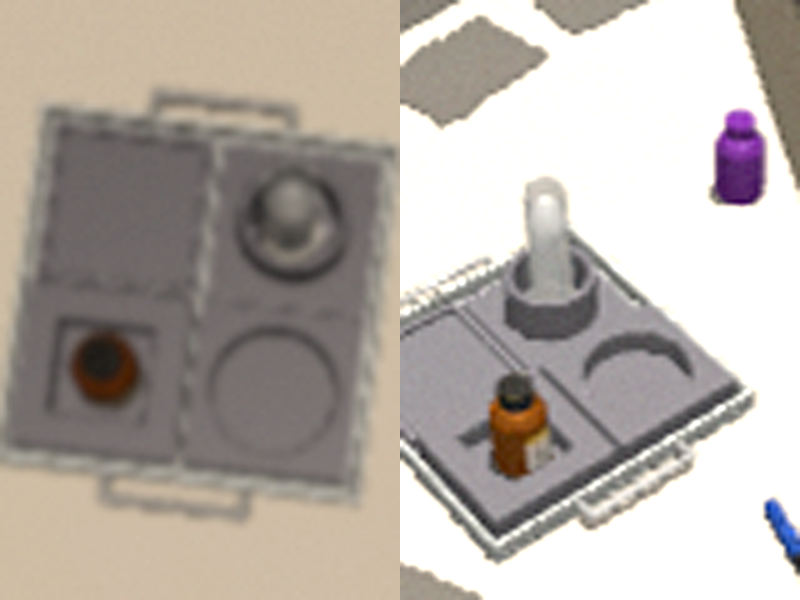

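The brown bottle and tube are seated and centred in both views, and the wide well centre is at about top (314,187). Now the blue-capped bottle at (0.6195, 0.2725).

Scaled: 0.147 m / 0.8 = 0.1838, 0.008 m / 0.8 = 0.01.

```bash
echo '[0.085,0.01,0.0088,0,0,0.085,0.01,0.0088,0.025,0,0.085,0.01,0.0088,0.05,0,0.085,0.01,0.0088,0.0813,0,0.085,0.01,0.0088,0.1125,0,0.085,0.01,0.0088,0.1438,0,0.085,0.01,0.0088,0.1688,0,0.085,0.01,0.0088,0.1838,0]' > next.json && python3 -m handwheel next.json && echo '[0.085,0,0,0,0,0.085,0,0,0,0,0.04,0,0,0,0,0.04,0,0,0,0,0.04,0,0,0,0,0.04,0,0,0,0,0.04,0,0,0,0,0.04,0,0,0,0]' > next.json && python3 -m handwheel next.json 40
```

```text
clock: 16.53
ee_pos: [0.6174, 0.27, 0.0409]
ee_rot: [-0.001, 0.707, 0.707, -0.002]
wrist_force: [-0.5, -0.1, 0.6]
opening: 0.085
gripper_force: 0.0
clock: 17.2
ee_pos: [0.6212, 0.2718, 0.0457]
ee_rot: [0.001, 0.706, 0.708, 0.002]
wrist_force: [-0.3, -0.4, 6.2]
opening: 0.0534
gripper_force: 42.7
```

Scaled: -0.155 m / 0.8 = -0.1938, -0.12 m / 0.8 = -0.15.

```bash
echo '[0.04,0,0,-0.0375,0,0.04,0,0,-0.075,0,0.04,0,0,-0.1125,0,0.04,0,0,-0.15,0,0.04,0,0,-0.1938,0,0.04,-0.025,-0.025,-0.1938,0,0.04,-0.05,-0.05,-0.1938,0,0.04,-0.075,-0.075,-0.1938,0]' > next.json && python3 -m handwheel next.json && echo '[0.04,-0.0375,-0.025,0,0,0.04,-0.075,-0.0438,0,0,0.04,-0.1125,-0.0625,0,0,0.04,-0.15,-0.075,0,0,0.04,-0.1875,-0.085,0,0,0.04,-0.225,-0.0888,0,0,0.04,-0.26,-0.0888,0,0,0.04,-0.26,-0.0888,0,0]' > next.json && python3 -m handwheel next.json && echo '[0.04,0,0,0,0,0.04,0,0,0,0,0.04,0,0,0,0]' > next.json && python3 -m handwheel next.json
python3 - <<'E'
from h import *
s=cam("scene"); b=s["frame"].astype(int)
g=cv2.convertScaleAbs(cv2.resize(s["frame"][110:230,230:350],(600,600),interpolation=cv2.INTER_CUBIC),alpha=1.4)
cv2.imwrite("pics/i.png",g[...,::-1])
p=arm.observe()["ee_pos"]; print(p,proj(s,(.489,.0045,.028)),proj(s,(p[0],p[1],p[2]-.045)))
E
```

```text
clock: 17.87
ee_pos: [0.559, 0.2109, 0.1991]
ee_rot: [0.0, 0.706, 0.708, 0.001]
wrist_force: [-0.3, -0.5, -2.3]
opening: 0.0532
gripper_force: 43.4
clock: 18.53
ee_pos: [0.4882, -0.0007, 0.1983]
ee_rot: [0.001, 0.708, 0.706, -0.001]
wrist_force: [0.3, 1.0, -2.3]
opening: 0.0535
gripper_force: 43.4
clock: 18.78
ee_pos: [0.4886, 0.0039, 0.1981]
ee_rot: [-0.0, 0.706, 0.708, -0.0]
wrist_force: [0.5, 0.5, -3.1]
opening: 0.0535
gripper_force: 43.3
[0.48867299 0.0040046  0.19816446] [306.87829732 194.06542059] [305.83870058 166.55402696]
```

View pics/i.png

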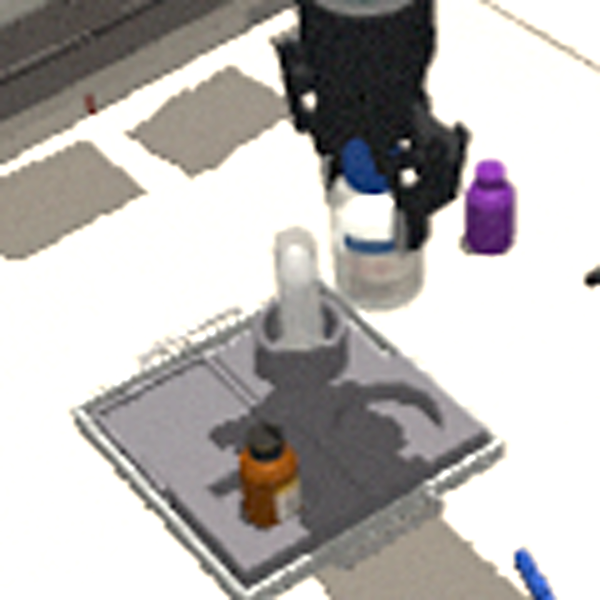

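The held bottle's bottom is at (306,167), as predicted, and the well's ellipse centre column is about 307, matching the target. Lowering.

Scaled: 0.133 m / 0.8 = 0.1663, 0.13 m / 0.8 = 0.1625.

```bash
echo '[0.04,0,0,0.025,0,0.04,0,0,0.0563,0,0.04,0,0,0.0875,0,0.04,0,0,0.1188,0,0.04,0,0,0.1438,0,0.04,0,0,0.1563,0,0.04,0,0,0.1625,0,0.04,0,0,0.1663,0]' > next.json && python3 -m handwheel next.json && echo '[0.04,0,0,0.0038,0,0.04,0,0,0.0075,0,0.04,0,0,0.0113,0,0.04,0,0,0.0125,0,0.04,0,0,0.0125,0,0.04,0,0,0.0125,0]' > next.json && python3 -m handwheel next.json
```

```text
clock: 19.5
ee_pos: [0.4888, 0.0036, 0.065]
ee_rot: [-0.0, 0.706, 0.708, -0.0]
wrist_force: [-0.8, -0.7, -1.2]
opening: 0.0533
gripper_force: 43.3
clock: 20.0
ee_pos: [0.489, 0.003, 0.0556]
ee_rot: [0.0, 0.706, 0.708, 0.0]
wrist_force: [-0.7, -0.2, -2.0]
opening: 0.0534
gripper_force: 43.3
```

The manual's scale: shifts go in shares of 0.8 m and turns go in shares of 2 pi rad. Converting my numbers, 0.002 m / 0.8 = 0.0025, 0.001 m / 0.8 = 0.0013.

```bash
echo '[0.04,0,0,0.0013,0,0.04,0,0,0.0025,0,0.04,0,0,0.0025,0,0.04,0,0,0.0025,0]' > next.json && python3 -m handwheel next.json && echo '[0.07,0,0,0,0,0.07,0,0,0,0,0.07,0,0,0,0,0.07,0,0,0,0,0.07,0,0,0,0]' > next.json && python3 -m handwheel next.json && echo '[0.07,0,0,-0.025,0,0.07,0,0,-0.0625,0,0.085,0,0,-0.1,0,0.085,0,0,-0.1375,0,0.085,0,0,-0.175,0,0.085,0.05,0,-0.1875,0,0.085,0.1,-0.0125,-0.1875,0,0.085,0.15,-0.025,-0.1875,0]' > next.json && python3 -m handwheel next.json && echo '[0.085,0.05,-0.0125,0,0,0.085,0.1,-0.0313,0,0,0.085,0.1375,-0.05,0,0,0.085,0.1375,-0.0625,0,-0.0159,0.085,0.1375,-0.0625,0,-0.0318,0.085,0.1375,-0.0625,0,-0.0509,0.085,0.1375,-0.0625,0,-0.07,0.085,0.1375,-0.0625,0,-0.07]' > next.json && python3 -m handwheel next.json
python3 - <<'E'
from h import *
c=cam("top");s=cam("scene")
t=c["frame"][195:240,190:240]
h=cv2.cvtColor(c["frame"],cv2.COLOR_RGB2HSV)
g=cv2.convertScaleAbs(cv2.resize(s["frame"][130:250,230:310],(400,600),interpolation=cv2.INTER_CUBIC),alpha=1.4)
g2=cv2.convertScaleAbs(cv2.resize(c["frame"][120:240,190:350],(400,300),interpolation=cv2.INTER_CUBIC),alpha=1.4)
g3=cv2.convertScaleAbs(cv2.resize(c["frame"][195:240,185:245],(400,300),interpolation=cv2.INTER_CUBIC),alpha=1.4)
cv2.imwrite("pics/j.png",np.hstack([g,np.vstack([g2,g3])])[...,::-1])
E
```

```text
clock: 20.33
ee_pos: [0.4893, 0.0029, 0.0547]
ee_rot: [0.0, 0.706, 0.708, 0.0]
wrist_force: [-2.1, 0.4, 7.3]
opening: 0.0533
gripper_force: 44.2
clock: 20.75
ee_pos: [0.4888, 0.003, 0.0532]
ee_rot: [-0.0, 0.706, 0.708, -0.0]
wrist_force: [0.2, -0.7, 0.7]
opening: 0.0697
gripper_force: 0.0
clock: 21.42
ee_pos: [0.47, 0.1239, 0.205]
ee_rot: [0.001, 0.707, 0.707, 0.002]
wrist_force: [0.2, 0.5, -0.6]
opening: 0.0854
gripper_force: 0.0
clock: 22.08
ee_pos: [0.4181, 0.2331, 0.2031]
ee_rot: [-0.0, 0.534, 0.846, -0.0]
wrist_force: [0.2, -0.1, -0.0]
opening: 0.085
gripper_force: 0.0
```

View pics/j.png

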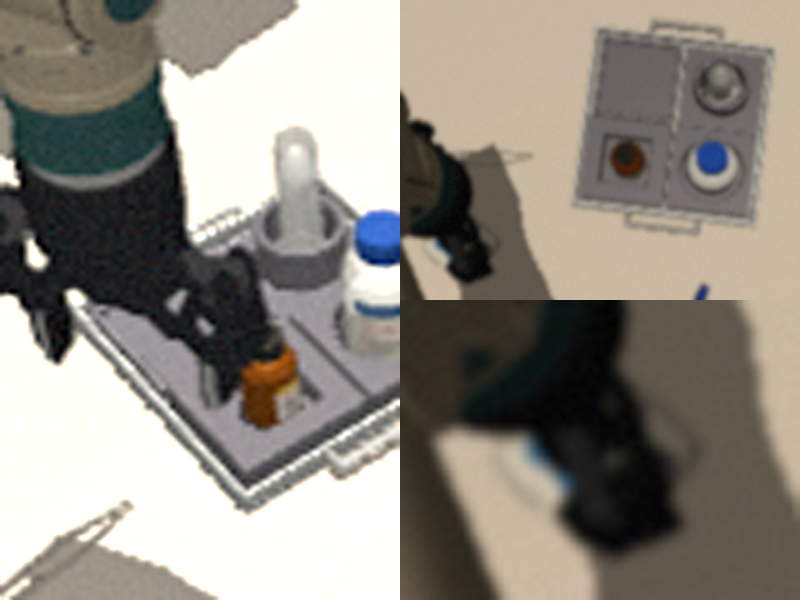

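All three are seated. For the timer I refine centre and angle from the first pictures, using a mask and minAreaRect.

Run:
```python
from h import *
for n,(x0,y0,x1,y1) in (("top",(192,196,238,242)),("scene",(238,245,276,283))):
    c=cam(n); f=np.load(n+"0.npy"); k=cv2.resize(f[y0:y1,x0:x1],None,fx=8,fy=8,interpolation=cv2.INTER_CUBIC)
    bg=np.median(f[y0:y1,x0:x1].reshape(-1,3),0)
    lab=cv2.cvtColor(k,cv2.COLOR_RGB2LAB).astype(int); b0=np.median(lab[:40].reshape(-1,3),0); 
    m=(np.abs(lab-b0).sum(2)>14).astype(np.uint8); m=cv2.morphologyEx(m,cv2.MORPH_CLOSE,np.ones((41,41)))
    m=cv2.morphologyEx(m,cv2.MORPH_OPEN,np.ones((25,25)))
    cs=cv2.findContours(m,cv2.RETR_EXTERNAL,cv2.CHAIN_APPROX_NONE)[0]; q=max(cs,key=cv2.contourArea)[:,0]
    w=np.array([ray(c,(u+.5)/8-.5+x0,(v+.5)/8-.5+y0,.015)[:2] for u,v in q])
    (a,s,t)=cv2.minAreaRect((w*1000).astype(np.float32)); print(n,np.round(a,1),np.round(s,1),t)
```

```text
top [397.6 282.6] [71.4 70.6] 50.50528335571289
scene [394.9 288.8] [70.5 77. ] 51.37582015991211
```

Scaled: -0.42 rad / 6.2832 = -0.0668.

```bash
echo '[0.085,0,0,0,-0.0191,0.085,0,0,0,-0.0382,0.085,0,0,0,-0.0573,0.085,0,0,0,-0.0668,0.085,0,0,0,-0.0668,0.085,0,0,0,-0.0668,0.085,0,0,0,-0.0668]' > next.json && python3 -m handwheel next.json
python3 - <<'E'
from h import *
from scipy.spatial.transform import Rotation as R
o=arm.observe(); q=o["ee_rot"]; r=R.from_quat(q,scalar_first=True)
print("yaw",np.degrees(2*np.arctan2(q[2],q[1])), r.inv().apply(np.array([.398,.2835,.01])-o["ee_pos"]))
E
```

```text
clock: 22.87
ee_pos: [0.4184, 0.2328, 0.2033]
ee_rot: [-0.0, 0.348, 0.937, -0.0]
wrist_force: [0.2, -0.4, -0.6]
opening: 0.0849
gripper_force: 0.0
yaw 139.26016164062062 [0.0485036  0.02510849 0.19328571]
```

Scaled: 0.17 m / 0.8 = 0.2125, 0.012 m / 0.8 = 0.015.

```bash
echo '[0.085,0.025,0.015,0,0,0.085,0.0606,0.0313,0,0,0.085,0.0606,0.0313,0.0375,0,0.085,0.0606,0.0313,0.075,0,0.085,0.0606,0.0313,0.1125,0,0.085,0.0606,0.0313,0.15,0,0.085,0.0606,0.0313,0.1875,0,0.085,0.0606,0.0313,0.2125,0]' > next.json && python3 -m handwheel next.json && echo '[0.085,0,0,0.0125,0,0.085,0,0,0.025,0,0.085,0,0,0.0338,0,0.085,0,0,0.04,0,0.085,0,0,0.04,0,0.085,0,0,0.04,0]' > next.json && python3 -m handwheel next.json && echo '[0.075,0,0,0,0,0.05,0,0,0,0,0.05,0,0,0,0,0.05,0,0,0,0,0.05,0,0,0,0,0.05,0,0,0,0,0.05,0,0,0,0,0.05,0,0,0,0]' > next.json && python3 -m handwheel next.json 30; echo '[0.05,0,0,-0.0125,0,0.05,0,0,-0.025,0,0.05,0,0,-0.0375,0,0.05,0,0,-0.0375,0,0.05,0,0,-0.0375,0,0.05,0,0,-0.0375,0]' > next.json && python3 -m handwheel next.json
```

```text
clock: 23.53
ee_pos: [0.3963, 0.2827, 0.0307]
ee_rot: [-0.001, 0.348, 0.938, -0.001]
wrist_force: [-1.0, 0.0, -0.1]
opening: 0.0855
gripper_force: 0.0
clock: 24.03
ee_pos: [0.3985, 0.2838, 0.002]
ee_rot: [0.0, 0.347, 0.938, 0.0]
wrist_force: [0.6, 0.7, -0.1]
opening: 0.085
gripper_force: 0.0
clock: 24.7
ee_pos: [0.3987, 0.2839, 0.0024]
ee_rot: [0.001, 0.347, 0.938, 0.001]
wrist_force: [-0.1, -0.7, 6.2]
opening: 0.0644
gripper_force: 33.3
clock: 25.2
ee_pos: [0.3979, 0.2835, 0.0315]
ee_rot: [0.0, 0.347, 0.938, 0.0]
wrist_force: [-0.1, 0.3, -0.1]
opening: 0.0644
gripper_force: 33.8
```

Scaled: -0.15 m / 0.8 = -0.1875, -0.12 m / 0.8 = -0.15, -0.5 rad / 6.2832 = -0.0796.

```bash
echo '[0.05,0,0,-0.0375,0,0.05,0,0,-0.075,0,0.05,0,0,-0.1125,0,0.05,0,0,-0.15,-0.0159,0.05,0,0,-0.1875,-0.0318,0.05,0,0,-0.1875,-0.0477,0.05,0,0,-0.1875,-0.0637,0.05,0,0,-0.1875,-0.0796]' > next.json && python3 -m handwheel next.json && echo '[0.05,0,0,0,-0.0159,0.05,0,0,0,-0.0191,0.05,0,0,0,-0.0191,0.05,0,0,0,-0.0191,0.05,0,0,0,-0.0191]' > next.json && python3 -m handwheel next.json
python3 - <<'E'
from h import *
from scipy.spatial.transform import Rotation as R
o=arm.observe(); q=o["ee_rot"]; r=R.from_quat(q,scalar_first=True)
print("yaw",np.degrees(2*np.arctan2(q[2],q[1])), r.inv().apply(np.array([.592,.0915,.0115])-o["ee_pos"]))
s=cam("scene"); c=cam("top"); print("tray corners->centre, scene", proj(s,(.592,.0915,.014)),proj(c,(.592,.0915,.014)))
E
```

```text
clock: 25.87
ee_pos: [0.3978, 0.2835, 0.1816]
ee_rot: [0.0, 0.102, 0.995, 0.0]
wrist_force: [-0.6, -0.1, -2.2]
opening: 0.064
gripper_force: 34.1
clock: 26.28
ee_pos: [0.3976, 0.2833, 0.181]
ee_rot: [-0.0, 0.045, 0.999, -0.0]
wrist_force: [-0.3, 0.2, -0.7]
opening: 0.0645
gripper_force: 34.1
yaw 174.83049155033478 [-0.21101899 -0.17348597  0.16938771]
tray corners->centre, scene [267.47345745 193.93982884] [284.8345078  152.13694497]
```

Scaled: -0.2105 m / 0.8 = -0.2631, -0.18 m / 0.8 = -0.225.

```bash
echo '[0.05,-0.0375,-0.0313,0,0,0.05,-0.075,-0.0625,0,0,0.05,-0.1125,-0.0938,0,0,0.05,-0.15,-0.125,0,0,0.05,-0.1875,-0.1563,0,0,0.05,-0.225,-0.1875,0,0,0.05,-0.25,-0.2063,0,0,0.05,-0.2631,-0.2156,0,0]' > next.json && python3 -m handwheel next.json && echo '[0.05,0,0,0,0,0.05,0,0,0.0375,0,0.05,0,0,0.075,0,0.05,0,0,0.1125,0,0.05,0,0,0.1375,0,0.05,0,0,0.1563,0,0.05,0,0,0.1688,0,0.05,0,0,0.1688,0]' > next.json && python3 -m handwheel next.json
python3 - <<'E'
from h import *
s=cam("scene")
cv2.imwrite("pics/k.png",cv2.convertScaleAbs(cv2.resize(s["frame"][120:240,220:340],(600,600),interpolation=cv2.INTER_CUBIC),alpha=1.4)[...,::-1])
E
```

```text
clock: 27.05
ee_pos: [0.5949, 0.0903, 0.1812]
ee_rot: [0.001, 0.046, 0.999, -0.0]
wrist_force: [0.3, -0.3, -1.7]
opening: 0.0645
gripper_force: 34.1
clock: 27.72
ee_pos: [0.589, 0.0939, 0.0438]
ee_rot: [-0.003, 0.044, 0.999, -0.0]
wrist_force: [-0.2, 0.3, -0.5]
opening: 0.0641
gripper_force: 34.1
```

View pics/k.png

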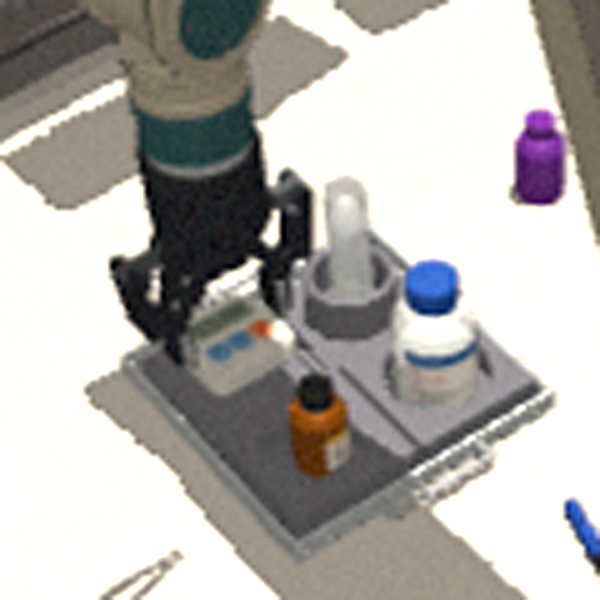

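The timer has pivoted in the pads. Its near edge, at crop (240,370), hangs down and its face leans toward the camera. Lowering gently with the lightest grip should let the tray floor push it flat.

Scaled: 0.018 m / 0.8 = 0.0225, 0.015 m / 0.8 = 0.0188.

```bash
echo '[0.05,0,0,0,0,0.05,0,0,0.005,0,0.05,0,0,0.01,0,0.05,0,0,0.015,0,0.05,0,0,0.0188,0,0.05,0,0,0.0225,0,0.05,0,0,0.0225,0]' > next.json && python3 -m handwheel next.json 20 && echo '[0.05,0,0,0.0025,0,0.05,0,0,0.005,0,0.05,0,0,0.0075,0,0.05,0,0,0.01,0,0.05,0,0,0.0125,0,0.05,0,0,0.0138,0,0.05,0,0,0.0138,0]' > next.json && python3 -m handwheel next.json
python3 - <<'E'
from h import *
s=cam("scene")
cv2.imwrite("pics/l.png",cv2.convertScaleAbs(cv2.resize(s["frame"][150:230,230:310],(600,600),interpolation=cv2.INTER_CUBIC),alpha=1.4)[...,::-1])
E
```

```text
clock: 28.35
ee_pos: [0.5915, 0.0928, 0.0275]
ee_rot: [-0.001, 0.044, 0.999, -0.0]
wrist_force: [-0.4, -0.1, -1.1]
opening: 0.0644
gripper_force: 34.1
clock: 28.93
ee_pos: [0.5919, 0.093, 0.017]
ee_rot: [-0.0, 0.044, 0.999, -0.0]
wrist_force: [0.5, 0.2, 0.1]
opening: 0.0644
gripper_force: 34.1
```

View pics/l.png

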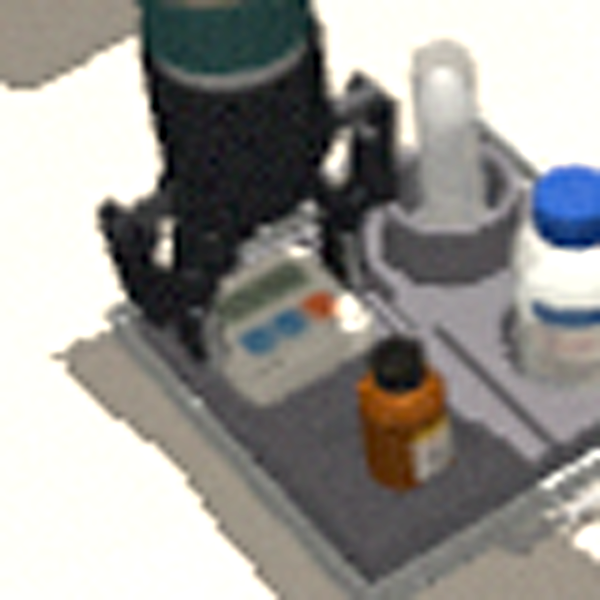

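The tilt is smaller now and the forces are near zero. I continue down to about 11 mm, then release by a small opening.

Scaled: 0.005 m / 0.8 = 0.0063, 0.004 m / 0.8 = 0.005.

```bash
echo '[0.05,0,0,0.0013,0,0.05,0,0,0.0025,0,0.05,0,0,0.0038,0,0.05,0,0,0.005,0,0.05,0,0,0.0063,0,0.05,0,0,0.0063,0]' > next.json && python3 -m handwheel next.json && echo '[0.072,0,0,0,0,0.072,0,0,0,0,0.072,0,0,0,0,0.072,0,0,0,0,0.072,0,0,0,0]' > next.json && python3 -m handwheel next.json && echo '[0.072,0,0,-0.0125,0,0.072,0,0,-0.0375,0,0.072,0,0,-0.075,0,0.072,0,0,-0.125,0,0.072,0,0,-0.175,0,0.072,0.05,0,-0.2125,0,0.072,0.1,0,-0.2125,0,0.072,0.15,0,-0.2125,0]' > next.json && python3 -m handwheel next.json && echo '[0.072,0.0375,0.05,0,0,0.072,0.0375,0.1,0,0,0.072,0.0375,0.15,0,0,0.072,0.0375,0.1875,0,0,0.072,0.0375,0.225,0,0,0.072,0.0375,0.225,0,0]' > next.json && python3 -m handwheel next.json
python3 - <<'E'
from h import *
c=cam("top");s=cam("scene")
g=lambda k,x,y,w,h:cv2.convertScaleAbs(cv2.resize(k["frame"][y:y+h,x:x+w],(400,600),interpolation=cv2.INTER_CUBIC),alpha=1.4)
cv2.imwrite("pics/m.png",np.hstack([g(c,260,110,80,120),g(s,240,130,80,120)])[...,::-1])
H=cv2.cvtColor(c["frame"],cv2.COLOR_RGB2HSV); H[:,:380]=0; m=((H[...,0]<5)|(H[...,0]>175))&(H[...,1]>150)&(H[...,2]>80); m[240:]=0
y,x=np.nonzero(m); print("red",ray(c,x.mean(),y.mean(),.11))
E
```

```text
clock: 29.48
ee_pos: [0.592, 0.0929, 0.0121]
ee_rot: [-0.0, 0.044, 0.999, -0.0]
wrist_force: [0.4, 0.2, -1.3]
opening: 0.064
gripper_force: 34.1
clock: 29.9
ee_pos: [0.5923, 0.093, 0.0125]
ee_rot: [0.0, 0.044, 0.999, 0.0]
wrist_force: [0.1, 0.6, 0.7]
opening: 0.0722
gripper_force: 0.0
clock: 30.57
ee_pos: [0.4782, 0.1035, 0.1864]
ee_rot: [0.004, 0.045, 0.999, 0.001]
wrist_force: [-0.8, -0.4, 0.8]
opening: 0.0722
gripper_force: 0.0
clock: 31.07
ee_pos: [0.4631, 0.2901, 0.1836]
ee_rot: [0.001, 0.042, 0.999, 0.002]
wrist_force: [0.6, -0.1, 0.5]
opening: 0.0722
gripper_force: 0.0
red [ 0.41282004 -0.27224117  0.11      ]
```

View pics/m.png

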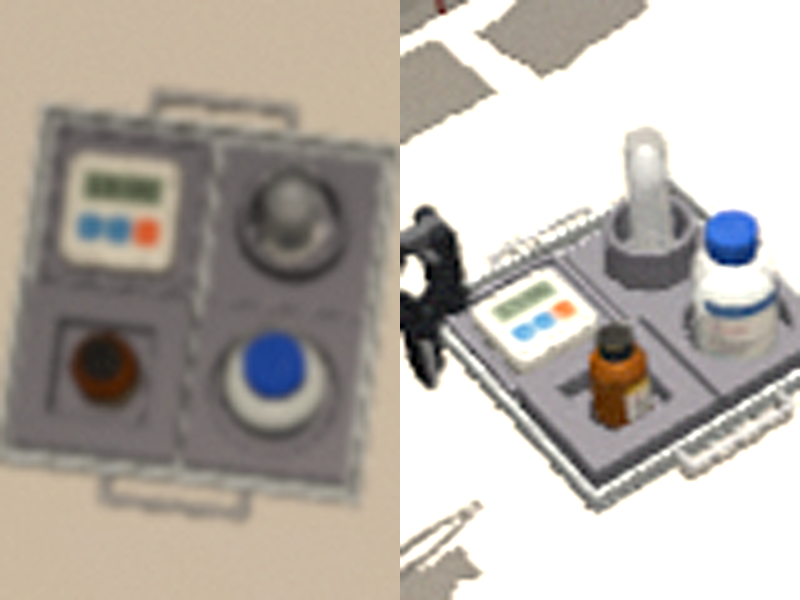

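The timer lies flat and face up at crop (118,210), against the tray centre at about (122,213). The other three are upright in their seats, the red-capped bottle has not moved, and the gripper is clear. I hand the job in.

```bash
python3 -c "
from workcell import arm;print(arm.finish_job())"
```

```text
the job is handed in; nothing more can be done
None
```

I handed the job in at about 31 s on the clock: all four items looked upright and seated in the last pictures, the red-capped bottle measured unmoved and the arm never went near the short tube, but the hand-in returned no verdict.

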